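Inspect a polished stone with a hand loupe

ROBOT

A 6-joint arm with a two-finger parallel gripper is mounted at the origin on the work surface. World frame = base frame: x ahead of the robot, y to its left, z up, the work surface at z = 0. Lengths are in m, angles in degrees, forces in N, time in s.
With the tool pointing down it reaches from about 0.4 to 0.825 m from the base axis. Payload 7 kg.
Tool frame: the origin (TCP) lies at the very end of the fingers, on their centre line; the grasp point (between the pads) lies hold_point_z behind it (hold_point_z is the distance from the TCP to the grasp point, in m); z points along the fingers, y is the line along which they close (so a half turn about z gives the same grasp; the last joint's range is limited). The gripper opens to 88 mm and grips with 3 to 60 N. Pads are 19 mm wide; open, the fingers measure 130 mm over their backs; the gripper's body (78 mm by 193 mm) begins 47 mm behind the grasp point.
Start: joints at [92.252, 20.546, 0.682, 0, -70.136, -16.507], TCP at [0.166, 0.654, 0.227] pointing down, gripper open.
Joint ranges: [-176.03, 176.03], [-82.01, 121.73], [-58.28, 71.71], [-173.87, 95.51], [-174.79, -0.11], [-173.66, 173.66]. Speed limits (degrees/s): [136.94, 136.94, 172.46, 180, 180, 180].

INTERFACE

Orientations are given as [roll, pitch, yaw] about the fixed x, y, z axes, in that order (R = Rz(yaw) Ry(pitch) Rx(roll)).
In Python, from plant import get_obs, snapshot, close_job, hold_point_z gives the robot as it stands.
- The arm moves only by the tool play_rows, never from a script. Its argument "commands" is a list that holds one entry, the list of rows, each a list of 7 numbers: the shift along the tool's x, y, z in cm, then the turn, a rotation vector about the tool's x, y, z in degrees, then the opening, from 0 (shut) to 1 (fully open). In form: [[[x, y, z, ax, ay, az, fingers], ...]]. A call has 1 to 20 rows; each row is the pose to reach, as a shift and turn from the pose commanded when the call began, along the tool's axes at that moment; what a row does not reach only later rows make up. A row lasts 1/12 s, in which the tool goes at most 41.7 mm and 7.16 degrees, less where a joint would pass 70% of its speed; a pose out of reach is approached as far as the arm can. A call with a gripper value outside its range is refused whole. The fingers move at their own pace and stop on an object; the grip force is fixed at half the most. Time passes only in rows, so rows that repeat a pose let the fingers close. It gives the time, the measured TCP pose, the force, the opening and the grip force at its end, in the units of the state.
- get_obs(): the state, without advancing time (a new reading comes with each control period).
- snapshot(name): name is "side" or "top" or "wrist"; returns a dict with "frame" (384x512x3 uint8, red, green, blue), "camera_matrix" (3x3 intrinsics, pixels), "origin" and "attitude" of the camera in the world. Camera axes: x right, y down, z forward; pixel columns grow to the right and rows downward; lengths in m; the calibration is good to about 2 mm. A picture is of the moment at which its call begins. There is no depth.
- close_job(): hands the job in; it is judged then, once.
The state is a dict: "clock": time; "joint_pos": joint angles; "qvel": joint speeds; "tau": joint torques, N m; "tool_pos": TCP position; "orientation": TCP orientation; "force": force on the tool from outside, world axes, zero at the start; "moment": the same for the moment, N m; "opening": finger opening in m; "gripper_force": force on a finger pad.
Only numpy, scipy, OpenCV 4.12 (cv2) and the standard library are available. Lean on these libraries where they do the work, as an engineer would, in place of code of your own. Each camera call takes 0.05 s, during which the arm holds its last target. There are 200 camera calls.

TASK

Lift the red-knobbed cover off the green stone and set it down gently, the right way up, inside the blue tray. Then take the loupe by its handle and hold it level over the stone, the lens centred above the stone and at the height marked by the orange collar on the post, and finish while still holding it there, still and touching nothing else. Do not bump the stand or shift its collar with the loupe, and leave the jar, the slab and the brush alone.

Things in the scene. Friction and masses are not known exactly. Their poses are not given: they have to be found in the camera images.
- stand: Fixed inspection stand: grey base plate 90 mm wide, 12 mm thick, from x = -55 to +120 mm. Origin on the bench directly under the stone, z up. At the origin a brass boss 44 mm across, 26 mm high, carries the fixed green domed stone (30 mm across, top 36 mm above the bench). A steel post 10 mm thick stands at x = +95 mm, its top 175 mm above the bench.
- stone_top (a point): The top of the green stone, on the stand's vertical axis through its origin, 36 mm above the bench.
- focus_mark (a point): Centre of the orange collar (22 mm across, 8 mm tall, with a short steel thumbscrew pointing away from the stone) on the post. Its height, different every time from 102 to 150 mm above the bench, is the height at which the middle of the lens must be held. It is held by friction (5 N) and is not to be shifted.
- cover: Loose aluminium cover: upside-down cup 64 mm across, 34 mm tall, wall 3 mm, with a red upright knob 18 mm across on top (34 to 64 mm above the origin). Origin at the centre of its open underside, z up. About 90 g. It starts over the stone, standing on the stand's base plate (origin 12 mm above the bench), with 7 mm play round the boss.
- tray: Blue open tray, fixed to the bench, 150 x 150 mm outside, 25 mm tall, walls 4 mm, floor 4 mm thick. Origin at the centre of its underside, z up, x and y along its sides.
- loupe: Loose hand loupe lying flat on the bench, about 130 g. Black handle 18 mm wide, 24 mm tall, from x = -60 to +50 mm, then a steel lens ring 64 mm across, 12 mm tall. Origin on the underside of the handle at the place to grip (centre of mass about 15 mm from it towards the lens); +x points to the lens, z up.
- loupe_lens (a point): Middle of the loupe's glass lens (56 mm across): 85 mm along +x from the loupe's origin and 6 mm above its underside.
- jar: Bystander: jar of polish, 52 mm across, 65 mm tall. Origin at the centre of its underside.
- slab: Bystander: rough reddish stone slab about 62 x 62 x 22 mm. Origin at the centre of its underside.
- brush: Bystander: cleaning brush 170 mm long lying on the bench across the robot's front. Its long side is its x axis (42 mm wide, 20 mm tall).
Not all that is in view belongs to the job. Leave any turquoise look-alike of the cover alone.

How it is judged:
By the outcome, as a careful person would: the job done as asked, in the order asked, and still so for the second after the job is handed in, while the arm keeps its last pose, push and grip.
It also fails if it takes over 61 s, if anything falls off the work surface, if the arm or the gripper's body presses on something with over 40 N, if the wrist force passes 120 N, or if a joint passes its speed limit or range.

## Working session

There is one attempt and no reset: what is moved stays moved. The work goes in short steps, Python scripts to look and compute and a tool call to move; the robot and the scene stay as the last step left them, time stands still between calls to the robot, and variables do not carry over. Pictures are saved under pics/ and viewed, at most 10 in all, crops included, and the job is handed in when it is done.

Besides the shell and the picture viewer there is one more tool, called after ">>>" as name(argument=value, ...), one argument or row to a line, values as JSON. play_rows: Moves the arm, as the interface text tells. Its arguments: {"type":"object","properties":{"commands":{"type":"array","items":{"type":"array","items":{"type":"array","items":{"type":"number"}}}}},"required":["commands"]}

```bash
ls; mkdir -p pics; cat > h.py <<'E'
import numpy as np, cv2, pickle
from plant import get_obs, snapshot, close_job, hold_point_z
from scipy.spatial.transform import Rotation as R
def rot(a):
    a=np.array(a,float)
    if a.shape==(3,3): return a
    return R.from_euler('xyz',a,degrees=True).as_matrix() if a.size==3 else R.from_quat(a).as_matrix()
def snap(n,f=None):
    s=snapshot(n)
    if f: cv2.imwrite('pics/'+f,cv2.cvtColor(s['frame'],cv2.COLOR_RGB2BGR)); pickle.dump(s,open('pics/'+f+'.pkl','wb'))
    return s
def load(f): return pickle.load(open('pics/'+f+'.pkl','rb'))
def ray(s,uv):
    d=rot(s['attitude'])@np.linalg.inv(s['camera_matrix'])@np.array([uv[0],uv[1],1.])
    return np.array(s['origin']),d/np.linalg.norm(d)
def onz(s,uv,z):
    o,d=ray(s,uv); return o+d*(z-o[2])/d[2]
def tri(*ps):
    A=np.zeros((3,3));b=np.zeros(3);L=[]
    for s,uv in ps:
        o,d=ray(s,uv);P=np.eye(3)-np.outer(d,d);A+=P;b+=P@o;L.append((o,P))
    x=np.linalg.solve(A,b); return x,[round(1e3*np.linalg.norm(P@(x-o)),1) for o,P in L]
def proj(s,p):
    q=s['camera_matrix']@(rot(s['attitude']).T@(np.array(p)-s['origin'])); return q[:2]/q[2]
def mask(s,lo,hi,mn=30):
    h=cv2.cvtColor(s['frame'],cv2.COLOR_RGB2HSV); m=cv2.inRange(h,np.array(lo),np.array(hi))
    n,l,st,c=cv2.connectedComponentsWithStats(m)
    return m,[(st[i].tolist(),c[i].round(1).tolist()) for i in range(1,n) if st[i][4]>=mn]
E
python3 - <<'E'
from h import *
o=get_obs();print(o,hold_point_z)
for n in['side','top','wrist']:
    s=snap(n,n+'0.png');print(n,s['origin'],s['attitude'],s['camera_matrix'])
a=[cv2.imread(f'pics/{n}0.png') for n in['side','top','wrist']]
cv2.imwrite('pics/all0.png',cv2.resize(np.vstack([np.hstack(a[:2])]),(800,300)))
E
```

```text
pics
{'clock': 0.0, 'joint_pos': array([ 9.22512712e+01,  2.05907110e+01,  6.32750726e-01, -2.00988477e-02,
       -7.01362729e+01, -1.65073015e+01]), 'qvel': array([ 0.02399593,  0.00899786, -0.11998978,  0.01969679, -0.02010126,
        0.11342862]), 'tau': array([-1.03747429e-04, -5.82715166e+01,  2.93062019e+01,  6.99736163e+00,
        6.87495005e-03, -1.51219219e-04]), 'tool_pos': array([0.16612407, 0.65371989, 0.22562317]), 'orientation': array([ 1.79904282e+02, -8.66235430e-03, -1.42628679e+01]), 'force': array([ 0.29956101, -0.1812315 , -0.10895123]), 'moment': array([-0.00307799, -0.02235122,  0.0531219 ]), 'gripper_force': 0.0, 'opening': 0.08759916753468805} 0.0188
side [0.21405063 0.54829332 0.6673399 ] [-132.03874211   -0.19264576 -146.86700993] [[382.15780825   0.         252.93396012]
 [  0.         382.15780825 185.58967795]
 [  0.           0.           1.        ]]
top [0.47050641 0.00967193 1.16391992] [-174.64805663   -0.54924731  -90.58402975] [[468.61984928   0.         253.66703535]
 [  0.         468.61984928 181.87364985]
 [  0.           0.           1.        ]]
wrist [0.23149172 0.63736198 0.38435513] [ 1.65596209e+02 -1.09183567e-01 -1.04211136e+02] [[295.86403925   0.         253.78723557]
 [  0.         295.86403925 194.3525481 ]
 [  0.           0.           1.        ]]
```

View pics/top0.png

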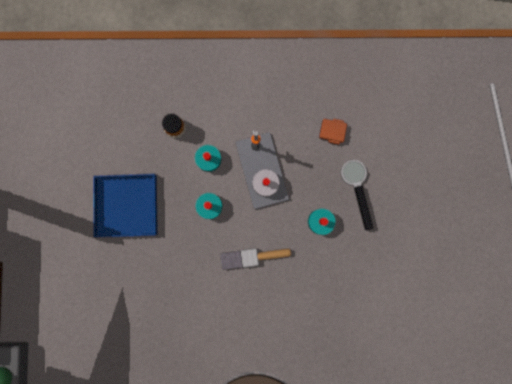

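View pics/side0.png

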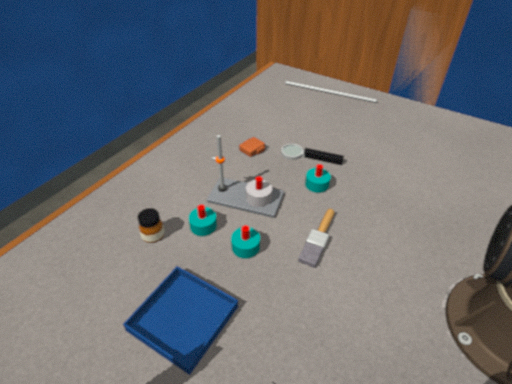

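The top view shows the aluminium cover with its red knob at (266,183) on the grey stand plate, the post and orange collar at (256,140), and the tray at (126,206). The loupe lens is at (354,173) and its handle at (363,208). The brush is at (255,258), the jar at (173,125) and the slab at (333,131). In the side view the cover knob is at (259,183), the collar at (219,160), the tray at (183,316) and the loupe at (292,151)–(343,157).

Red-knobbed candidates in the top view are (266,183), (208,158), (208,206) and (322,222). Only (266,183) is bare aluminium and sits on the stand. The other three are turquoise look-alikes. I'll confirm this in a crop.

```bash
python3 - <<'E'
from h import *
T=load('top0.png');S=load('side0.png')
for n,s in(('T',T),('S',S)):
    print(n,'red',mask(s,(0,200,120),(4,255,255),8)[1], mask(s,(174,200,120),(180,255,255),8)[1])
    print(n,'orange',mask(s,(5,150,120),(18,255,255),8)[1])
    print(n,'blue',mask(s,(105,150,40),(122,255,255),300)[1])
    print(n,'black',mask(s,(0,0,0),(180,255,35),60)[1])
    print(n,'grey plate',mask(s,(80,0,60),(130,60,255),100)[1])
a=cv2.resize(cv2.imread('pics/top0.png')[110:250,180:390],None,fx=3.5,fy=3.5,interpolation=2)
cv2.imwrite('pics/crop1.png',a)
E
```

```text
T red [([204, 154, 6, 6, 25], [206.5, 156.1]), ([264, 179, 5, 6, 23], [265.8, 181.6]), ([205, 203, 6, 5, 26], [207.5, 205.2]), ([320, 219, 7, 5, 28], [323.3, 221.2])] []
T orange [([0, 31, 311, 7, 1588], [143.7, 34.2]), ([330, 31, 42, 6, 189], [349.1, 33.0]), ([380, 30, 132, 6, 656], [446.1, 32.4]), ([320, 120, 26, 23, 465], [333.0, 130.3]), ([251, 136, 9, 8, 42], [255.0, 139.8])]
T blue [([94, 175, 63, 62, 3658], [125.1, 205.4])]
T black [([163, 115, 19, 18, 245], [172.1, 123.4]), ([355, 187, 18, 42, 319], [363.4, 207.4]), ([0, 262, 2, 40, 62], [0.4, 278.9]), ([0, 343, 28, 41, 277], [20.1, 359.2])]
T grey plate [([243, 144, 30, 33, 247], [258.8, 160.0]), ([268, 183, 20, 19, 109], [279.5, 194.0])]
S red [([317, 165, 5, 11, 45], [318.7, 169.8]), ([256, 177, 6, 12, 49], [258.5, 181.9]), ([198, 205, 6, 13, 55], [200.9, 210.6]), ([242, 226, 6, 13, 60], [244.9, 231.8])] []
S orange [([0, 0, 409, 256, 10156], [304.2, 54.8]), ([283, 0, 5, 6, 19], [285.0, 2.4]), ([415, 0, 56, 71, 1545], [445.1, 22.9]), ([240, 138, 25, 18, 275], [251.5, 145.9]), ([216, 157, 9, 7, 38], [219.7, 160.0]), ([140, 226, 16, 9, 75], [146.5, 230.3])]
S blue [([0, 0, 256, 210, 32732], [101.1, 73.0]), ([436, 0, 76, 126, 6622], [482.5, 64.6]), ([125, 268, 112, 105, 6274], [182.1, 317.7])]
S black [([306, 150, 36, 14, 202], [323.3, 156.8]), ([139, 210, 20, 17, 228], [148.4, 218.2]), ([485, 213, 27, 58, 461], [497.5, 239.6]), ([488, 269, 23, 15, 136], [497.8, 275.7])]
S grey plate [([397, 55, 25, 47, 204], [409.7, 77.4]), ([207, 179, 76, 38, 1057], [241.8, 198.1])]
```

View pics/crop1.png

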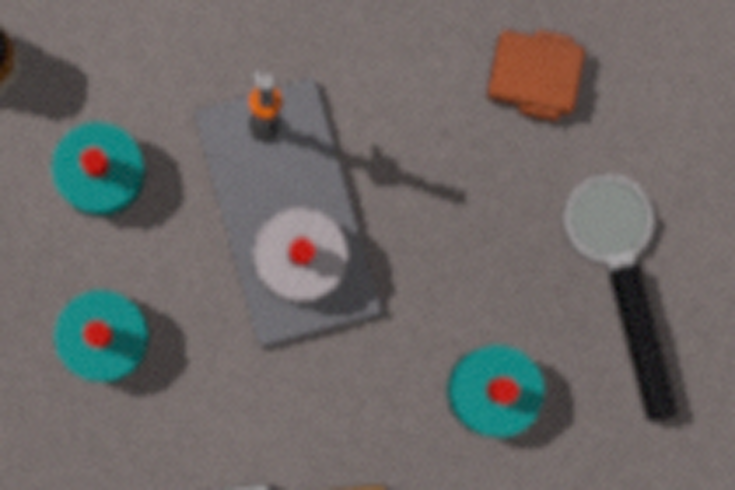

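The crop confirms it: a bare aluminium cover with a red knob at crop (302,250) on the grey plate, and three turquoise look-alikes off the plate. Next I triangulate.

```bash
python3 - <<'E'
from h import *
np.set_printoptions(precision=4,suppress=True)
T=load('top0.png');S=load('side0.png')
k,e=tri((T,(265.8,181.6)),(S,(258.5,181.9)));print('knob',k,e)
c,e=tri((T,(255.0,139.8)),(S,(219.7,160.0)));print('collar',c,e)
# disc of cover top at z~.046 
for s,n in((T,'T'),(S,'S')):
    m,_=mask(s,(105,150,40),(122,255,255),300)
    cs=max(cv2.findContours(m,0,1)[0],key=lambda q:cv2.contourArea(q) if q[:,0,1].mean()>150 else 0)
    q=cv2.approxPolyDP(cv2.convexHull(cs),8,True)[:,0];print('tray',n,q.tolist());print(np.array([onz(s,p,.025) for p in q]))
    m,_=mask(s,(0,0,0),(180,255,45))
    cs=[q for q in cv2.findContours(m,0,1)[0] if cv2.contourArea(q)>100]
    for q in cs:
        r=cv2.minAreaRect(q);ctr=r[0]
        if (n=='T' and abs(ctr[0]-363)<8) or (n=='S' and abs(ctr[0]-323)<8):
            b=cv2.boxPoints(r);print('handle',n,ctr,r[1],r[2]);print(np.array([onz(s,p,.024) for p in b]))
for p in [(354.5,173)]: print('lens',onz(T,p,.012))
print('lens S',onz(S,(292,151),.012), tri((T,(354.5,173)),(S,(292,151))))
print('handle c',tri((T,(363.4,207.4)),(S,(323.3,156.8))))
# plate corners from crop
for p in [(318,82),(195,108),(265,347),(385,315)]: print('plate',onz(T,(180+p[0]/3.5,110+p[1]/3.5),.012))
print('cover disc',onz(T,(180+301/3.5,110+254/3.5),.046))
print('brush/dist',onz(T,(255,258),.02),'jar',onz(T,(172,123),.065),'slab',onz(T,(333,130),.022))
for p in [(206.5,156.1),(207.5,205.2),(323.3,221.2)]: print('fake',onz(T,p,.06))
o=get_obs();print(o['tool_pos'],o['orientation'])
E
```

```text
knob [ 0.5737 -0.0305  0.065 ] [np.float64(0.1), np.float64(0.1)]
collar [ 0.6662 -0.0052  0.1076] [np.float64(0.5), np.float64(0.5)]
tray T [[154, 175], [156, 233], [96, 236], [94, 178]]
[[0.5962 0.2406 0.025 ]
 [0.4554 0.2345 0.025 ]
 [0.4498 0.3786 0.025 ]
 [0.5902 0.3864 0.025 ]]
handle T (363.7461242675781, 207.93524169921875) (43.92554473876953, 8.500076293945312) 75.25643920898438
[[ 0.5604 -0.2477  0.024 ]
 [ 0.5655 -0.268   0.024 ]
 [ 0.4618 -0.2919  0.024 ]
 [ 0.4568 -0.2717  0.024 ]]
tray S [[176, 268], [236, 300], [189, 372], [125, 326]]
[[0.5956 0.2447 0.025 ]
 [0.4523 0.2376 0.025 ]
 [0.4409 0.3872 0.025 ]
 [0.5879 0.3886 0.025 ]]
handle S (323.54571533203125, 156.28038024902344) (37.64995574951172, 7.668679714202881) 11.768289566040039
[[ 0.5501 -0.2292  0.024 ]
 [ 0.5624 -0.2625  0.024 ]
 [ 0.4615 -0.2867  0.024 ]
 [ 0.4518 -0.2537  0.024 ]]
lens [ 0.5981 -0.2526  0.012 ]
lens S [ 0.597  -0.2459  0.012 ] (array([ 0.5996, -0.2536,  0.0061]), [np.float64(0.9), np.float64(0.9)])
handle c (array([ 0.5122, -0.2727,  0.01  ]), [np.float64(0.6), np.float64(0.6)])
plate [ 0.6993 -0.0466  0.012 ]
plate [0.6812 0.0412 0.012 ]
plate [ 0.511  -0.0068  0.012 ]
plate [ 0.5327 -0.0915  0.012 ]
cover disc [ 0.5732 -0.0316  0.046 ]
brush/dist [ 0.3929 -0.0037  0.02  ] jar [0.7158 0.191  0.065 ] slab [ 0.7046 -0.2002  0.022 ]
fake [0.6364 0.1095 0.06  ]
fake [0.5197 0.1072 0.06  ]
fake [ 0.4794 -0.1647  0.06  ]
[0.1662 0.6539 0.2258] [179.9268  -0.0075 -14.2627]
```

```bash
cat >> h.py <<'E'
def go(p,rpy=None):
    o=get_obs();M=rot(o['orientation']);d=100*M.T@(np.array(p)-o['tool_pos'])
    r=R.from_matrix(M.T@(M if rpy is None else rot(rpy))).as_rotvec(degrees=True)
    print('t',round(o['clock'],2),'cm',d.round(2),'rotvec',r.round(2),'from',o['tool_pos'].round(4),o['orientation'].round(2))
E
python3 - <<'E'
from h import *
go([.53,.0,.2],[180,0,-14.3])
E
```

```text
t 0.15 cm [51.37 54.4   2.66] rotvec [ 0.07 -0.01  0.04] from [0.1662 0.6539 0.2258] [ 1.7993e+02 -1.0000e-02 -1.4260e+01]
```

>>> play_rows(
  commands=[
    [[3, 3, 0.2, 0, 0, 0, 1], [6, 6.3, 0.3, 0, 0, 0, 1], [9, 9.5, 0.5, 0, 0, 0, 1], [12, 12.7, 0.6, 0, 0, 0, 1], [15, 15.9, 0.8, 0, 0, 0, 1], [18, 19, 0.9, 0, 0, 0, 1], [21, 22.2, 1.1, 0, 0, 0, 1], [24, 25.4, 1.2, 0, 0, 0, 1], [27, 28.6, 1.4, 0, 0, 0, 1], [30, 31.8, 1.6, 0, 0, 0, 1], [33, 35, 1.7, 0, 0, 0, 1], [36, 38.1, 1.9, 0, 0, 0, 1], [39, 41.3, 2, 0, 0, 0, 1], [42, 44.5, 2.2, 0, 0, 0, 1], [45, 47.7, 2.3, 0, 0, 0, 1], [48, 50.8, 2.5, 0, 0, 0, 1], [50, 53, 2.6, 0, 0, 0, 1], [51.4, 54.4, 2.7, 0, 0, 0, 1], [51.4, 54.4, 2.7, 0, 0, 0, 1], [51.4, 54.4, 2.7, 0, 0, 0, 1]],
  ],
)

```text
clock: 1.82
tool_pos: [0.5306, -0.0019, 0.1987]
orientation: [179.9, 0.1, -14.5]
force: [0.7, 0.8, 0.1]
opening: 0.0875
gripper_force: 0.0
```

```bash
python3 - <<'E'
from h import *
s=snap('wrist','w1.png');print(s['origin'],s['attitude'])
print(mask(s,(0,200,120),(4,255,255),8)[1][:6],mask(s,(5,150,120),(18,255,255),8)[1][:6])
print(proj(s,[.5737,-.0305,.065]),proj(s,[.6662,-.0052,.1076]))
go([.574,-.0305,.15],[180,0,-14.3])
E
```

```text
[ 0.59613325 -0.01876308  0.3572341 ] [ 1.65507386e+02 -7.47687425e-02 -1.04468146e+02]
[([105, 101, 16, 18, 87], [113.6, 109.3]), ([263, 130, 18, 18, 69], [272.0, 138.7]), ([413, 187, 16, 16, 202], [420.7, 194.6]), ([148, 214, 16, 9, 105], [154.9, 218.9])] [([200, 11, 29, 32, 434], [215.0, 29.3]), ([12, 75, 7, 3, 10], [14.9, 76.2])]
[270.84851254 137.83815519] [213.16483981  30.53775896]
t 1.87 cm [4.98 1.8  4.89] rotvec [ 0.03  0.06 -0.11] from [ 0.5303 -0.0006  0.199 ] [ 1.7997e+02  6.0000e-02 -1.4410e+01]
```

View pics/w1.png

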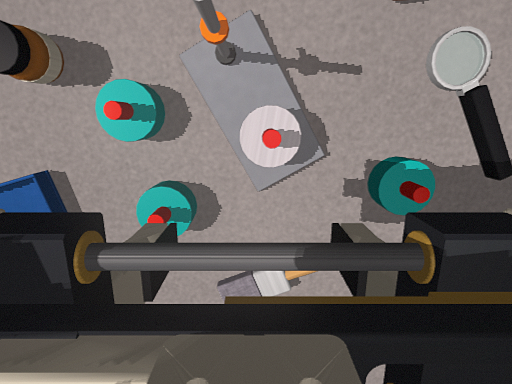

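The wrist view shows the cover with its knob at (272,138), the collar at (215,29), the loupe lens at (461,59) and its handle at (487,133). All are within about 2 px of my predictions. Now I refine with three views.

```bash
python3 - <<'E'
from h import *
np.set_printoptions(precision=4,suppress=True)
T=load('top0.png');S=load('side0.png');W=load('w1.png')
m=mask(W,(0,150,80),(5,255,255))[0]
print('knob',mask(W,(0,150,60),(5,255,255),8)[1])
print(tri((T,(265.8,181.6)),(S,(258.5,181.9)),(W,(271.5,138.5))))
print('collar TS',tri((T,(255,139.8)),(S,(219.7,160))),'WS',tri((W,(214,28)),(S,(219.7,160))),'TW',tri((T,(255,139.8)),(W,(214,28))))
# cover disc centre by ellipse, loupe glass by ellipse
h=cv2.cvtColor(W['frame'],cv2.COLOR_RGB2HSV)
m=cv2.inRange(W['frame'],np.array([140]*3),np.array([255]*3));m[:, :225]=0;m[:,320:]=0;m[190:]=0
c=max(cv2.findContours(cv2.morphologyEx(m,3,np.ones((25,25))),0,1)[0],key=cv2.contourArea)
e=cv2.fitEllipse(c);print('disc',e,onz(W,e[0],.046))
e=cv2.fitEllipse(np.array([[436,40],[433,65],[445,87],[460,91],[480,78],[490,55],[487,35],[470,27],[450,30]]));print(e,onz(W,e[0],.010))
m=cv2.inRange(h,np.array([0,0,0]),np.array([180,255,45]));m[:,:455]=0;m[:85]=0;m[185:]=0
c=max(cv2.findContours(m,0,1)[0],key=cv2.contourArea);r=cv2.minAreaRect(c);b=cv2.boxPoints(r);print('handle',r,b);print(np.array([onz(W,p,.024) for p in b]))
E
```

```text
knob [([104, 101, 29, 19, 396], [116.8, 110.1]), ([263, 129, 18, 19, 276], [271.4, 138.1]), ([400, 181, 30, 22, 416], [414.8, 191.8]), ([148, 207, 23, 16, 242], [159.5, 215.8])]
(array([ 0.5734, -0.0306,  0.0651]), [np.float64(0.3), np.float64(0.3), np.float64(0.6)])
collar TS (array([ 0.6662, -0.0052,  0.1076]), [np.float64(0.5), np.float64(0.5)]) WS (array([ 0.6679, -0.0063,  0.1063]), [np.float64(0.2), np.float64(0.2)]) TW (array([ 0.6645, -0.0061,  0.117 ]), [np.float64(0.8), np.float64(0.8)])
disc ((271.0472412109375, 92.62686157226562), (104.85065460205078, 237.62713623046875), 0.8669437170028687) [ 0.6154 -0.0419  0.046 ]
((460.9010009765625, 57.447792053222656), (57.111995697021484, 67.23390197753906), 27.15085220336914) [ 0.6013 -0.2524  0.01  ]
handle ((486.5807800292969, 133.29380798339844), (95.84713745117188, 29.781497955322266), 71.83403778076172) [[457.4911  92.4014]
 [485.7882  83.1164]
 [515.6705 174.1862]
 [487.3734 183.4713]]
[[ 0.5671 -0.2366  0.024 ]
 [ 0.5691 -0.2665  0.024 ]
 [ 0.4607 -0.2938  0.024 ]
 [ 0.4578 -0.2618  0.024 ]]
```

>>> play_rows(
  commands=[
    [[1.5, 0.6, 0.8, 0, 0, 0, 0.7], [3, 1.2, 1.6, 0, 0, 0, 0.7], [4.3, 1.6, 2.5, 0, 0, 0, 0.7], [5, 1.8, 3.5, 0, 0, 0, 0.7], [5, 1.8, 4.5, 0, 0, 0, 0.7], [5, 1.8, 4.9, 0, 0, 0, 0.7], [5, 1.8, 4.9, 0, 0, 0, 0.7]],
  ],
)

```text
clock: 2.45
tool_pos: [0.573, -0.0287, 0.1492]
orientation: [179.9, 0.1, -14.2]
force: [0.3, -0.2, -0.4]
opening: 0.0615
gripper_force: 0.0
```

```bash
python3 - <<'E'
from h import *
np.set_printoptions(precision=4,suppress=True)
s=snap('wrist','w2.png');S=load('side0.png');T=load('top0.png');W=load('w1.png')
print(mask(s,(0,150,60),(5,255,255),8)[1], proj(s,[.5737,-.0305,.065]))
go([.574,-.0305,.051],[180,0,-14.4])
E
```

```text
[([63, 153, 38, 24, 671], [81.3, 164.1]), ([246, 185, 21, 27, 389], [255.3, 200.0])] [255.2961 198.5413]
t 2.5 cm [0.1  0.16 9.91] rotvec [0.03 0.06 0.2 ] from [ 0.5735 -0.0287  0.1501] [179.97   0.06 -14.2 ]
```

View pics/w2.png

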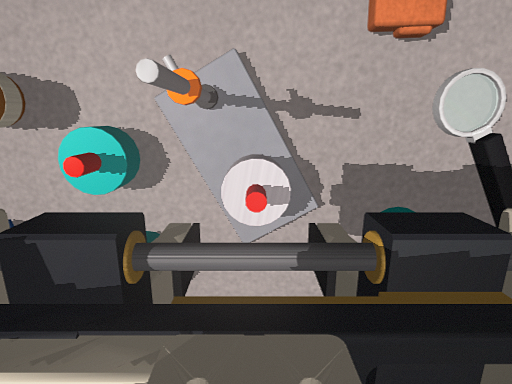

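Wrist view 2 shows the knob at (255,200), midway between the fingers, with the collar at (183,87) and the lens at (472,102). Descending on the knob and gripping.

>>> play_rows(
  commands=[
    [[0, 0.1, 2, 0, 0, 0, 0.6], [0.1, 0.2, 4.5, 0, 0, 0, 0.6], [0.1, 0.2, 7, 0, 0, 0, 0.6], [0.1, 0.2, 8.5, 0, 0, 0, 0.6], [0.1, 0.2, 9.5, 0, 0, 0, 0.6], [0.1, 0.2, 9.9, 0, 0, 0, 0.6], [0.1, 0.2, 9.9, 0, 0, 0, 0.6], [0.1, 0.2, 9.9, 0, 0, 0, 0.3], [0.1, 0.2, 9.9, 0, 0, 0, 0], [0.1, 0.2, 9.9, 0, 0, 0, 0], [0.1, 0.2, 9.9, 0, 0, 0, 0], [0.1, 0.2, 9.9, 0, 0, 0, 0], [0.1, 0.2, 9.9, 0, 0, 0, 0], [0.1, 0.2, 9.9, 0, 0, 0, 0], [0.1, 0.2, 9.9, 0, 0, 0, 0]],
  ],
)

```text
clock: 3.75
tool_pos: [0.5751, -0.0315, 0.0518]
orientation: [-180.0, -0.0, -14.2]
force: [-0.0, 0.1, 2.2]
opening: 0.0171
gripper_force: 30.0
```

>>> play_rows(
  commands=[
    [[0, 0, -0.5, 0, 0, 0, 0], [0, 0, -1.2, 0, 0, 0, 0], [0, 0, -2.2, 0, 0, 0, 0], [0, 0, -3.4, 0, 0, 0, 0], [0, 0, -4.8, 0, 0, 0, 0], [0, 0, -6.3, 0, 0, 0, 0], [0, 0, -7.8, 0, 0, 0, 0], [0, 0, -9.3, 0, 0, 0, 0], [0, 0, -10.8, 0, 0, 0, 0], [0, 0, -12, 0, 0, 0, 0], [0, 0, -12.7, 0, 0, 0, 0], [0, 0, -13, 0, 0, 0, 0], [0, 0, -13, 0, 0, 0, 0]],
  ],
)

```text
clock: 4.83
tool_pos: [0.5752, -0.0315, 0.1825]
orientation: [-180.0, -0.1, -14.3]
force: [0.8, -0.1, -1.5]
opening: 0.017
gripper_force: 30.0
```

```bash
python3 - <<'E'
from h import *
s=snap('side','s3.png');snap('top','t3.png')
o=get_obs();print(o['opening'],o['gripper_force'],o['force'])
go([.521,.311,.18],[180,0,-14.3])
E
```

```text
0.017120463805500363 29.998792111873627 [-0.22587251  1.15036283 -1.86686047]
t 4.93 cm [-13.62 -31.88   0.11] rotvec [0.01 0.05 0.04] from [ 0.5745 -0.0316  0.181 ] [ 1.7999e+02  5.0000e-02 -1.4260e+01]
```

View pics/s3.png

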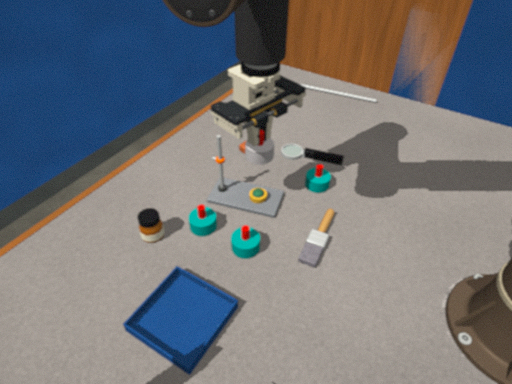

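The cover is held upright at (260,150). The green stone on its brass boss is exposed at (259,194), and the tray at (183,316) is clear. Carrying the cover over.

>>> play_rows(
  commands=[
    [[-0.4, -1, 0, 0, 0, 0, 0], [-1.2, -2.8, 0, 0, 0, 0, 0], [-2.4, -5.6, 0, 0, 0, 0, 0], [-3.8, -8.8, 0, 0, 0, 0, 0], [-5.2, -12, 0, 0, 0, 0, 0], [-6.6, -15.3, 0, 0, 0, 0, 0], [-8, -18.6, 0, 0, 0, 0, 0], [-9.4, -21.9, 0, 0, 0, 0, 0], [-10.7, -25, 0, 0, 0, 0, 0], [-11.9, -27.8, 0, 0, 0, 0, 0], [-12.8, -30, 0, 0, 0, 0, 0], [-13.4, -31.4, 0, 0, 0, 0, 0], [-13.6, -31.9, 0, 0, 0, 0, 0], [-13.6, -31.9, 2, 0, 0, 0, 0], [-13.6, -31.9, 5, 0, 0, 0, 0], [-13.6, -31.9, 8, 0, 0, 0, 0], [-13.6, -31.9, 10, 0, 0, 0, 0], [-13.6, -31.9, 10.5, 0, 0, 0, 0], [-13.6, -31.9, 10.5, 0, 0, 0, 0]],
  ],
)

```text
clock: 6.52
tool_pos: [0.5209, 0.3097, 0.0747]
orientation: [179.8, 0.1, -14.3]
force: [0.4, 0.8, -0.4]
opening: 0.0171
gripper_force: 30.0
```

```bash
python3 - <<'E'
from h import *
np.set_printoptions(precision=4,suppress=True)
S=load('s3.png');T=load('t3.png');T0=load('top0.png')
g=mask(S,(40,80,30),(85,255,255),5)[1];print('stone S',g)
for a in g:
  if 250<a[1][0]<268 and a[0][4]>10: print(onz(S,a[1],.033))
m,_=mask(S,(18,120,80),(90,255,255),5);m[:150]=0;m[230:]=0;m[:,:245]=0;m[:,:]*=1;m[:,275:]=0
ys,xs=np.nonzero(m);print('boss',xs.mean(),ys.mean(),onz(S,(xs.mean(),ys.mean()),.026))
go([.521,.311,.043],[180,0,-14.3]); print(get_obs()['force'])
E
```

```text
stone S [([253, 189, 10, 8, 62], [257.6, 192.6])]
[ 0.5734 -0.027   0.033 ]
boss 257.82702702702704 196.63783783783785 [ 0.5692 -0.0215  0.026 ]
t 6.52 cm [-0.01 -0.14  3.17] rotvec [0.21 0.11 0.01] from [0.5209 0.3097 0.0747] [179.79   0.11 -14.29]
[ 0.4091  0.8049 -0.3702]
```

>>> play_rows(
  commands=[
    [[0, 0, 1, 0, 0, 0, 0], [0, 0, 2, 0, 0, 0, 0], [0, 0, 2.5, 0, 0, 0, 0], [0, 0, 2.7, 0, 0, 0, 0], [0, 0, 2.8, 0, 0, 0, 0], [0, 0, 2.85, 0, 0, 0, 0], [0, 0, 2.9, 0, 0, 0, 0], [0, 0, 2.95, 0, 0, 0, 0], [0, 0, 3, 0, 0, 0, 0], [0, 0, 3.05, 0, 0, 0, 0], [0, 0, 3.1, 0, 0, 0, 0], [0, 0, 3.1, 0, 0, 0, 0]],
  ],
)

```text
clock: 7.52
tool_pos: [0.5217, 0.3111, 0.0455]
orientation: [180.0, 0.0, -14.3]
force: [0.3, -0.1, -1.4]
opening: 0.0172
gripper_force: 30.0
```

>>> play_rows(
  commands=[
    [[0, 0, 0.05, 0, 0, 0, 0], [0, 0, 0.1, 0, 0, 0, 0], [0, 0, 0.15, 0, 0, 0, 0], [0, 0, 0.15, 0, 0, 0, 0]],
  ],
)

```text
clock: 7.85
tool_pos: [0.5216, 0.311, 0.0439]
orientation: [180.0, 0.0, -14.3]
force: [-0.6, -0.4, -0.6]
opening: 0.0173
gripper_force: 30.0
```

>>> play_rows(
  commands=[
    [[0, 0, 0.05, 0, 0, 0, 0], [0, 0, 0.1, 0, 0, 0, 0], [0, 0, 0.1, 0, 0, 0, 0]],
  ],
)

```text
clock: 8.1
tool_pos: [0.5217, 0.3112, 0.0438]
orientation: [-180.0, -0.0, -14.2]
force: [-2.7, -1.0, 4.7]
opening: 0.017
gripper_force: 30.0
```

Contact: 4.7 N upward. Releasing and rising.

>>> play_rows(
  commands=[
    [[0, 0, 0, 0, 0, 0, 0.1], [0, 0, 0, 0, 0, 0, 0.3], [0, 0, 0, 0, 0, 0, 0.5], [0, 0, 0, 0, 0, 0, 0.5], [0, 0, 0, 0, 0, 0, 0.5], [0, 0, -1, 0, 0, 0, 0.5], [0, 0, -3, 0, 0, 0, 0.5], [0, 0, -6, 0, 0, 0, 0.5], [0, 0, -10, 0, 0, 0, 0.5], [0, 0, -14, 0, 0, 0, 0.5], [0, 0, -16, 0, 0, 0, 0.5], [0, 0, -16, 0, 0, 0, 0.5]],
  ],
)

```text
clock: 9.1
tool_pos: [0.5241, 0.3128, 0.2103]
orientation: [-179.5, -0.3, -14.2]
force: [0.6, -0.3, -0.7]
opening: 0.0437
gripper_force: 0.0
```

```bash
python3 - <<'E'
from h import *
np.set_printoptions(precision=4,suppress=True)
s=snap('side','s4.png');S=load('s3.png')
print([a for a in mask(s,(0,150,60),(5,255,255),15)[1] if a[1][1]>230])
k=[a for a in mask(s,(0,150,60),(5,255,255),15)[1] if a[1][1]>250]
for a in k: print('knob on tray',onz(s,a[1],.053))
cv2.imwrite('pics/c4.png',cv2.resize(s['frame'][130:380,100:400,::-1],None,fx=2,fy=2))
go([.51,-.24,.2],[180,0,13])
E
```

```text
[([242, 226, 7, 13, 86], [245.0, 231.9]), ([177, 296, 9, 16, 109], [181.0, 303.4])]
knob on tray [0.5203 0.3107 0.053 ]
t 9.15 cm [12.33 53.84  0.46] rotvec [ -0.27  -0.27 -27.24] from [0.5229 0.3121 0.2072] [-179.68   -0.2   -14.24]
```

View pics/c4.png

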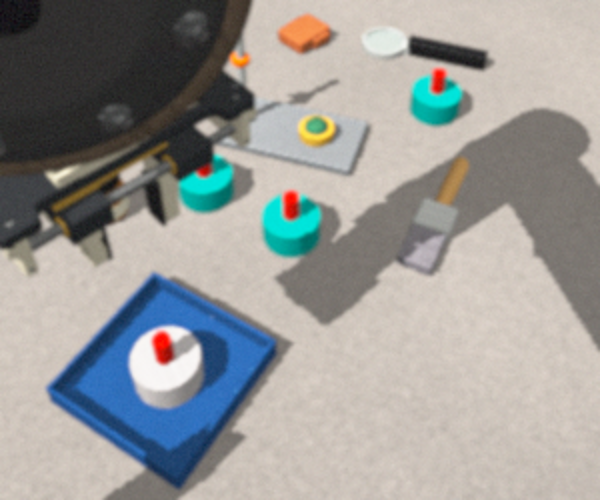

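The cover stands upright in the middle of the tray, with its knob at crop (163,348), and the stone is bare at crop (317,128). Next I go to the loupe.

>>> play_rows(
  commands=[
    [[0.3, 1.2, 0, 0, 0, -1, 0.6], [0.9, 3.6, 0, 0, 0, -3, 0.6], [1.8, 7.2, 0, 0, 0, -5, 0.6], [2.7, 11, 0, 0, 0, -7, 0.6], [3.6, 15, 0, 0, 0, -9, 0.6], [4.5, 19, 0, 0, 0, -11, 0.6], [5.4, 23, 0, 0, 0, -13, 0.6], [6.3, 27, 0, 0, 0, -15, 0.6], [7.2, 31, 0, 0, 0, -17, 0.6], [8.1, 35, 0, 0, 0, -19, 0.6], [9, 39, 0, 0, 0, -21, 0.6], [9.9, 43, 0, 0, 0, -23, 0.6], [10.8, 47, 0.5, 0, 0, -25, 0.6], [11.6, 50.5, 1, 0, 0, -26, 0.6], [12.2, 53, 1.5, 0, 0, -27, 0.6], [12.3, 53.8, 2, 0, 0, -27.2, 0.6], [12.3, 53.8, 2, 0, 0, -27.2, 0.6], [12.3, 53.8, 2, 0, 0, -27.2, 0.6]],
  ],
)

```text
clock: 10.65
tool_pos: [0.5076, -0.2407, 0.1822]
orientation: [-179.9, 0.1, 12.8]
force: [-0.1, 0.4, 0.2]
opening: 0.0528
gripper_force: 0.0
```

```bash
python3 - <<'E'
from h import *
np.set_printoptions(precision=4,suppress=True)
s=snap('wrist','w5.png');o=get_obs();print(s['origin'],o['tool_pos'],o['orientation'])
print('pred lens',proj(s,[.600,-.2527,.006]),'origin top',proj(s,[.517,-.2718,.024]))
h=cv2.cvtColor(s['frame'],cv2.COLOR_RGB2HSV)
m,b=mask(s,(0,0,0),(180,255,45),300);print(b)
E
```

```text
[ 0.5736 -0.2262  0.3406] [ 0.5081 -0.2402  0.1827] [-179.9731    0.0523   12.9117]
pred lens [283.3288  98.6678] origin top [283.0485 179.517 ]
[([0, 213, 512, 171, 22116], [247.0, 310.9]), ([343, 213, 152, 83, 3142], [401.8, 233.2]), ([183, 271, 20, 25, 339], [191.2, 281.7]), ([306, 271, 19, 25, 307], [316.2, 283.0])]
```

View pics/w5.png

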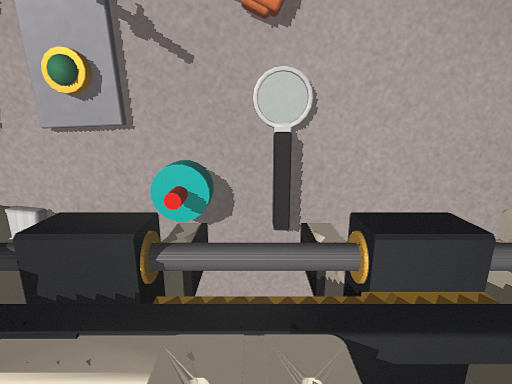

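The wrist view shows the loupe lens at (282,98), with the handle from (284,131) to (282,230), nearly vertical in the image. The stone is at (62,69). A look-alike sits at (181,190), beside the reach. Now I measure accurately.

```bash
python3 - <<'E'
from h import *
np.set_printoptions(precision=4,suppress=True)
s=load('w5.png');T=load('top0.png');S=load('side0.png');W1=load('w1.png');W2=load('w2.png');S3=load('s3.png')
f=s['frame'].astype(int)
m=(f.min(2)>175).astype(np.uint8)*255;m[:,:245]=0;m[:,325:]=0;m[:60]=0;m[126:]=0
c=max(cv2.findContours(m,0,1)[0],key=cv2.contourArea);e=cv2.fitEllipse(cv2.convexHull(c));print('ring',e,onz(s,e[0],.012),onz(s,e[0],.006))
m=(f.max(2)<62).astype(np.uint8)*255;m[:,:265]=0;m[:,300:]=0;m[:133]=0;m[210:]=0
c=max(cv2.findContours(m,0,1)[0],key=cv2.contourArea);
for v in(140,170,200):
    xs=np.nonzero(m[v])[0];print(v,xs.min(),xs.max(),onz(s,(xs.min(),v),.024),onz(s,(xs.max(),v),.024))
L=e[0]
print('lens tri',tri((s,L),(W1,(461,58)),(W2,(472,102))))
print('handle/ring junction',tri((s,(283,131)),(W1,(472,89)),(W2,(487,137))))
yb=mask(s,(20,120,100),(35,255,255),20)[1];gr=mask(s,(60,60,20),(90,255,255),20)[1];print(yb,gr)
r=mask(s,(20,120,100),(35,255,255),20)[0];c=max(cv2.findContours(r,0,1)[0],key=cv2.contourArea);e=cv2.fitEllipse(cv2.convexHull(c));print('boss',e,onz(s,e[0],.026))
g=mask(S3,(20,120,100),(35,255,255),10);c=max(cv2.findContours(cv2.morphologyEx(g[0],3,np.ones((7,7))),0,1)[0],key=cv2.contourArea);
print(g[1]); E=cv2.fitEllipse(cv2.convexHull(c));print(E,onz(S3,E[0],.026),tri((s,e[0]),(S3,E[0])))
E
```

```text
ring ((282.2944030761719, 96.486572265625), (58.97052764892578, 61.9477424621582), 10.000198364257812) [ 0.6014 -0.2506  0.012 ] [ 0.6019 -0.2511  0.006 ]
140 274 291 [ 0.5561 -0.252   0.024 ] [ 0.5601 -0.2695  0.024 ]
170 274 290 [ 0.525  -0.2597  0.024 ] [ 0.5289 -0.2765  0.024 ]
200 273 289 [ 0.492  -0.2667  0.024 ] [ 0.496 -0.284  0.024]
lens tri (array([ 0.6012, -0.2506,  0.0128]), [np.float64(0.1), np.float64(0.5), np.float64(0.5)])
handle/ring junction (array([ 0.5662, -0.2595,  0.0156]), [np.float64(0.9), np.float64(1.4), np.float64(1.3)])
[([41, 46, 45, 47, 784], [63.3, 68.7]), ([359, 234, 7, 11, 22], [361.8, 239.2]), ([361, 245, 8, 28, 71], [365.4, 260.4])] [([47, 54, 31, 31, 725], [61.9, 69.2]), ([150, 160, 64, 62, 2612], [182.5, 189.3])]
boss ((63.0516471862793, 69.15682220458984), (41.38987350463867, 48.80429458618164), 142.52894592285156) [ 0.5768 -0.0316  0.026 ]
[([252, 118, 4, 5, 12], [253.7, 119.8]), ([250, 189, 18, 14, 135], [258.0, 196.3])]
((257.8093566894531, 194.7966766357422), (14.76572322845459, 18.014629364013672), 91.42172241210938) [ 0.5728 -0.027   0.026 ] (array([ 0.5758, -0.0299,  0.0225]), [np.float64(1.1), np.float64(1.1)])
```

```bash
python3 - <<'E'
from h import *
go([.520,-.2695,.03],[180,0,12.9])
E
```

```text
t 10.7 cm [ 0.52  3.13 15.27] rotvec [-0.03  0.05  0.01] from [ 0.5081 -0.2402  0.1827] [-1.7997e+02  5.0000e-02  1.2910e+01]
```

>>> play_rows(
  commands=[
    [[0.2, 1, 0.5, 0, 0, 0, 0.6], [0.4, 2.2, 1.5, 0, 0, 0, 0.6], [0.5, 3, 3.5, 0, 0, 0, 0.6], [0.5, 3.1, 6.5, 0, 0, 0, 0.6], [0.5, 3.1, 10, 0, 0, 0, 0.6], [0.5, 3.1, 13, 0, 0, 0, 0.6], [0.5, 3.1, 14.7, 0, 0, 0, 0.6], [0.5, 3.1, 15.2, 0, 0, 0, 0.6], [0.5, 3.1, 15.2, 0, 0, 0, 0.6], [0.5, 3.1, 15.2, 0, 0, 0, 0.6]],
  ],
)

```text
clock: 11.53
tool_pos: [0.521, -0.2699, 0.0315]
orientation: [180.0, -0.0, 13.0]
force: [0.2, -0.7, 0.2]
opening: 0.0528
gripper_force: 0.0
```

```bash
python3 - <<'E'
from h import *
s=snap('wrist','w6.png')
go([.520,-.2695,.003],[180,0,12.9])
f=s['frame'].astype(int);m=f.max(2)<62
for v in(150,170,190,205):
    xs=np.nonzero(m[v,150:400])[0]+150; print(v,xs.min() if len(xs) else 0,xs.max() if len(xs) else 0)
E
```

```text
t 11.58 cm [-0.14 -0.08  2.92] rotvec [ 0.06 -0.09  0.09] from [ 0.5214 -0.2699  0.0322] [ 1.7994e+02 -9.0000e-02  1.2990e+01]
150 0 0
170 238 268
190 238 268
205 239 267
```

>>> play_rows(
  commands=[
    [[-0.1, 0, 0.8, 0, 0, 0, 0.6], [-0.1, 0, 1.7, 0, 0, 0, 0.6], [-0.1, 0, 2.3, 0, 0, 0, 0.6], [-0.1, 0, 2.6, 0, 0, 0, 0.6], [-0.1, 0, 2.7, 0, 0, 0, 0.6], [-0.1, 0, 2.7, 0, 0, 0, 0.6], [-0.1, 0, 2.7, 0, 0, 0, 0.6]],
  ],
)

```text
clock: 12.17
tool_pos: [0.5194, -0.27, 0.0041]
orientation: [180.0, 0.0, 13.0]
force: [0.7, -0.8, -0.0]
opening: 0.0527
gripper_force: 0.0
```

>>> play_rows(
  commands=[
    [[0, 0, 0.1, 0, 0, 0, 0.4], [0, 0, 0.1, 0, 0, 0, 0.3], [0, 0, 0.1, 0, 0, 0, 0.2], [0, 0, 0.1, 0, 0, 0, 0.1], [0, 0, 0.1, 0, 0, 0, 0.1], [0, 0, 0.1, 0, 0, 0, 0], [0, 0, 0.1, 0, 0, 0, 0], [0, 0, 0.1, 0, 0, 0, 0], [0, 0, 0.1, 0, 0, 0, 0]],
  ],
)

```text
clock: 12.92
tool_pos: [0.5193, -0.2699, 0.0031]
orientation: [180.0, -0.0, 12.9]
force: [0.3, 0.8, 1.8]
opening: 0.0175
gripper_force: 30.0
```

Gripped with 30 N at 17.5 mm. Lifting gently straight up.

>>> play_rows(
  commands=[
    [[0, 0, -0.2, 0, 0, 0, 0], [0, 0, -0.6, 0, 0, 0, 0], [0, 0, -1.2, 0, 0, 0, 0], [0, 0, -2, 0, 0, 0, 0], [0, 0, -3, 0, 0, 0, 0], [0, 0, -4.2, 0, 0, 0, 0], [0, 0, -5.5, 0, 0, 0, 0], [0, 0, -7, 0, 0, 0, 0], [0, 0, -8.5, 0, 0, 0, 0], [0, 0, -10, 0, 0, 0, 0], [0, 0, -11.5, 0, 0, 0, 0], [0, 0, -13, 0, 0, 0, 0], [0, 0, -14, 0, 0, 0, 0], [0, 0, -14.5, 0, 0, 0, 0], [0, 0, -14.5, 0, 0, 0, 0]],
  ],
)

```text
clock: 14.17
tool_pos: [0.5199, -0.2701, 0.1497]
orientation: [179.9, -0.1, 13.0]
force: [-0.0, -0.0, -1.9]
opening: 0.0179
gripper_force: 30.0
```

```bash
python3 - <<'E'
from h import *
np.set_printoptions(precision=4,suppress=True)
w=snap('wrist','w7.png');s=snap('side','s7.png');t=snap('top','t7.png')
o=get_obs();print(o['opening'],o['gripper_force'],o['force'],o['tool_pos'],o['orientation'])
M=rot(o['orientation'])
print('expected lens',o['tool_pos']+M@[.085,0,0]-[0,0,-.003+.0])
h=np.hstack([w['frame'][:230,130:380],s['frame'][80:310,200:450]])[:,:,::-1]
cv2.imwrite('pics/c7.png',cv2.resize(h,(800,368)))
# collar in high-res: wrist 1/2 edges
for n in('w1.png','w2.png','s7.png','top0.png','t3.png'):
    q=load(n);print(n,[a for a in mask(q,(5,150,120),(18,255,255),20)[1]][:8])
E
```

```text
0.018093530954316928 29.99660611152649 [-0.2732  0.4336 -2.3521] [ 0.5187 -0.2697  0.1473] [-179.9571    0.0573   12.932 ]
expected lens [ 0.6016 -0.2507  0.1502]
w1.png [([200, 11, 29, 32, 434], [215.0, 29.3])]
w2.png [([368, 0, 79, 29, 1950], [405.9, 12.3]), ([393, 26, 39, 10, 269], [413.2, 29.8]), ([167, 68, 35, 37, 606], [186.7, 87.7])]
s7.png [([0, 0, 321, 256, 5018], [244.5, 68.6]), ([351, 0, 61, 92, 3063], [378.9, 43.7]), ([413, 0, 58, 71, 1645], [445.4, 21.3]), ([240, 138, 25, 18, 277], [251.7, 146.0]), ([216, 157, 9, 6, 37], [219.6, 159.9]), ([140, 226, 16, 9, 81], [147.0, 230.4])]
top0.png [([0, 31, 311, 7, 1588], [143.7, 34.2]), ([330, 31, 42, 6, 189], [349.1, 33.0]), ([380, 30, 132, 6, 656], [446.1, 32.4]), ([320, 120, 26, 23, 465], [333.0, 130.3]), ([251, 136, 9, 8, 42], [255.0, 139.8])]
t3.png [([0, 31, 266, 8, 1575], [125.1, 34.7]), ([329, 31, 41, 6, 215], [349.4, 33.5]), ([382, 30, 130, 7, 783], [448.0, 32.9]), ([275, 32, 12, 5, 20], [281.0, 33.6]), ([287, 32, 23, 5, 82], [297.7, 33.8]), ([322, 120, 24, 24, 447], [334.1, 130.6])]
```

View pics/c7.png

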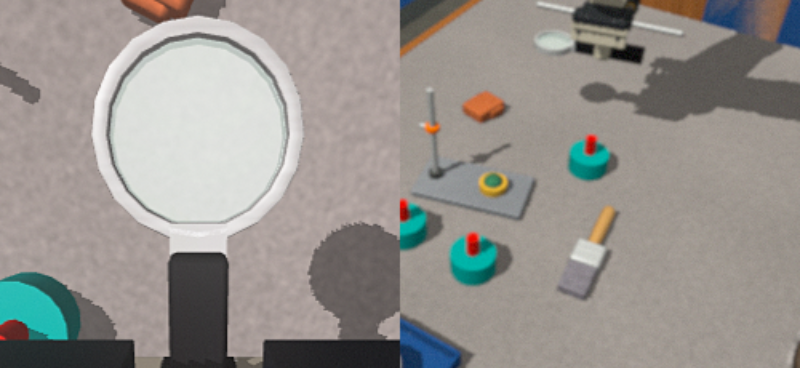

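The loupe is held cleanly. The ring is centred at crop (197,128) and the side crop shows it looking level at (553,42). Moving to a staging point short of the stand, to measure the stone and collar from close by.

>>> play_rows(
  commands=[
    [[0, -0.5, 0, 0, 0, 0, 0], [0, -1.5, 0, 0, 0, 0, 0], [0.1, -3, 0.3, 0, 0, 0, 0], [0.2, -4.8, 0.6, 0, 0, 0, 0], [0.3, -6.8, 1, 0, 0, 0, 0], [0.4, -8.8, 1.4, 0, 0, 0, 0], [0.4, -10.6, 1.8, 0, 0, 0, 0], [0.5, -12.2, 2.1, 0, 0, 0, 0], [0.5, -13.4, 2.3, 0, 0, 0, 0], [0.5, -14, 2.5, 0, 0, 0, 0], [0.5, -14.2, 2.5, 0, 0, 0, 0], [0.5, -14.2, 2.5, 0, 0, 0, 0], [0.5, -14.2, 2.5, 0, 0, 0, 0]],
  ],
)

```text
clock: 15.4
tool_pos: [0.4926, -0.1307, 0.1232]
orientation: [180.0, -0.0, 13.0]
force: [0.2, 0.2, -0.5]
opening: 0.0178
gripper_force: 30.0
```

```bash
python3 - <<'E'
from h import *
np.set_printoptions(precision=4,suppress=True)
w=snap('wrist','w8.png');s=snap('side','s8.png');o=get_obs();print(o['tool_pos'],o['orientation'],w['origin'],w['attitude'])
col=[a for a in mask(w,(5,150,120),(18,255,255),20)[1]];print('collar',col)
r=mask(w,(20,120,100),(35,255,255),20)[0];c=max(cv2.findContours(r,0,1)[0],key=cv2.contourArea);e=cv2.fitEllipse(cv2.convexHull(c));print('boss',e,onz(w,e[0],.026))
print('stone',mask(w,(60,60,20),(90,255,255),20)[1],proj(w,[.575,-.0305,.03]),proj(w,[.667,-.006,.1075]))
E
```

```text
[ 0.4925 -0.1309  0.1231] [179.9935  -0.0061  12.9077] [ 0.5582 -0.116   0.2818] [165.5868  -0.0329 -76.9999]
collar [([399, 0, 13, 4, 37], [405.2, 1.1])]
boss ((156.46946716308594, 70.9113540649414), (51.99073028564453, 57.6926155090332), 152.78265380859375) [ 0.5767 -0.0313  0.026 ]
stone [([139, 52, 31, 38, 864], [153.4, 69.7]), ([0, 66, 41, 75, 2372], [16.9, 105.9]), ([272, 179, 52, 47, 1500], [292.4, 198.9])] [153.5344  72.0758] [  74.0785 -174.7636]
```

View pics/w8.png

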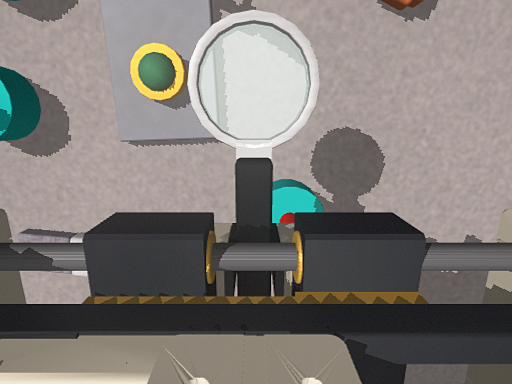

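The wrist view shows the stone at (153,70) beside the held lens at (254,80), with nothing touching. Now I take the collar height from each ray and the lens position in the hand.

```bash
cat >> h.py <<'E'
def collar(s,near):
    m=cv2.inRange(cv2.cvtColor(s['frame'],cv2.COLOR_RGB2HSV),np.array((4,130,80)),np.array((18,255,255)))
    n,l,st,c=cv2.connectedComponentsWithStats(m);i=min(range(1,n),key=lambda i:np.hypot(*(c[i]-near)) if st[i][4]>15 else 1e9)
    q=np.argwhere(l==i)[:,::-1].astype(np.float32);h=cv2.convexHull(q);M=cv2.moments(h);return np.array([M['m10'],M['m01']])/M['m00'],st[i].tolist()
def ring(s,guess,thr=165,rad=75):
    f=s['frame'];m=(f.min(2)>thr).astype(np.uint8)*255;z=np.zeros_like(m);cv2.circle(z,tuple(int(v) for v in guess),rad,255,-1);m&=z
    c=max(cv2.findContours(m,0,1)[0],key=cv2.contourArea);return cv2.fitEllipse(cv2.convexHull(c))
E
python3 - <<'E'
from h import *
np.set_printoptions(precision=4,suppress=True)
P=np.array([.668,-.006])
ps=[]
for n,g in(('w1.png',(215,29)),('w2.png',(186,88)),('side0.png',(219,160)),('s7.png',(219,160)),('s8.png',(219,160)),('top0.png',(255,140))):
    s=load(n);c,st=collar(s,g);ps.append((s,c));o,d=ray(s,c);t=-((o[:2]-P)@d[:2])/(d[:2]@d[:2]);print(n,c,st,'z on post',(o+t*d)[2],'miss',(o+t*d)[:2]-P)
print(tri(*ps[:3]),tri(*ps))
w=load('w8.png');o=np.array([.4925,-.1308,.1235])
e=ring(w,(254,80),rad=72);print('ring',e,'lens at .13 top',onz(w,e[0],.1325),'pred',proj(w,o+[.0822,.0193,.009]))
E
```

```text
w1.png [214.2124  27.3507] [200, 11, 29, 33, 482] z on post 0.10760937311579394 miss [ 0.0001 -0.0006]
w2.png [183.9707  86.5367] [167, 68, 35, 37, 626] z on post 0.10462452860052257 miss [ 0.0006 -0.0004]
side0.png [219.8107 159.6626] [216, 157, 9, 7, 46] z on post 0.10735825328519577 miss [-0.0006 -0.0005]
s7.png [219.8107 159.6626] [216, 157, 9, 7, 46] z on post 0.10735825328519577 miss [-0.0006 -0.0005]
s8.png [219.7958 159.625 ] [216, 157, 9, 7, 45] z on post 0.1074732371689262 miss [-0.0005 -0.0004]
top0.png [255.1282 139.3526] [251, 136, 9, 8, 51] z on post 0.10135880086078886 miss [0.     0.0001]
(array([ 0.6681, -0.0068,  0.1069]), [np.float64(0.3), np.float64(0.1), np.float64(0.3)]) (array([ 0.6677, -0.0065,  0.1072]), [np.float64(0.5), np.float64(0.7), np.float64(0.1), np.float64(0.1), np.float64(0.1), np.float64(1.0)])
ring ((253.208984375, 80.45417022705078), (132.2991943359375, 142.3145751953125), 179.67909240722656) lens at .13 top [ 0.5751 -0.1119  0.1325] pred [252.2805  81.1957]
```

>>> play_rows(
  commands=[
    [[0.1, -0.4, 0.1, 0, 0, 0, 0], [0.3, -1.2, 0.3, 0, 0, 0, 0], [0.6, -2.3, 0.6, 0, 0, 0, 0], [0.9, -3.6, 0.9, 0, 0, 0, 0], [1.3, -4.9, 1.2, 0, 0, 0, 0], [1.6, -6, 1.5, 0, 0, 0, 0], [1.8, -6.9, 1.7, 0, 0, 0, 0], [1.9, -7.5, 1.9, 0, 0, 0, 0], [2, -7.8, 1.95, 0, 0, 0, 0], [2, -7.8, 1.95, 0, 0, 0, 0], [2, -7.8, 1.95, 0, 0, 0, 0], [2, -7.8, 1.95, 0, 0, 0, 0]],
  ],
)

```text
clock: 16.5
tool_pos: [0.4944, -0.0502, 0.1037]
orientation: [180.0, -0.0, 12.9]
force: [0.3, 0.5, -0.8]
opening: 0.0175
gripper_force: 30.0
```

```bash
python3 - <<'E'
from h import *
np.set_printoptions(precision=4,suppress=True)
w=snap('wrist','w9.png');s=snap('side','s9.png');t=snap('top','t9.png')
P=[];Q=[]
for i in range(6):
    o=get_obs();P.append(o['tool_pos']);Q.append(o['orientation']);
    if i<5: snapshot('wrist')
print(np.array(P).mean(0),np.array(P).std(0),Q[-1],o['force'],o['gripper_force'],o['clock'])
e=ring(w,(254,80),rad=72);print('ring W',e,onz(w,e[0],.113))
pl=[.577,-.031,.112]
print('pred side',proj(s,pl),'top',proj(t,pl))
for n,x in(('S',s),('T',t)):
    g=proj(x,pl)
    for thr in(150,165,180):
        try: E=ring(x,g,thr,40);print(n,thr,E)
        except Exception as ex: print(n,thr,ex)
print('stone through lens?',mask(w,(55,40,20),(95,255,255),20)[1],proj(w,[.577,-.031,.03]))
c,_=collar(s,(219,160));print('collar S',c)
E
```

```text
[ 0.4944 -0.0502  0.1036] [0.     0.0001 0.    ] [-179.9991   -0.0005   12.9283] [ 0.2075 -0.3186 -0.1624] 29.99651312828064 16.9
ring W ((252.80300903320312, 80.23405456542969), (140.79568481445312, 142.53128051757812), 0.4931572377681732) [ 0.577  -0.0312  0.113 ]
pred side [257.6397 165.9464] top [266.7374 178.2006]
S 150 ((252.28578186035156, 153.79051208496094), (53.128475189208984, 79.33004760742188), 67.4747314453125)
S 165 ((255.84390258789062, 166.0712890625), (19.374786376953125, 23.01072883605957), 88.57388305664062)
S 180 ((255.87657165527344, 166.12353515625), (18.248497009277344, 21.171653747558594), 86.91124725341797)
T 150 ((264.434814453125, 174.90875244140625), (17.847305297851562, 27.255319595336914), 61.41701126098633)
T 165 ((263.8178405761719, 175.3592529296875), (13.993120193481445, 25.426795959472656), 65.02372741699219)
T 180 OpenCV(4.12.0) /io/opencv/modules/imgproc/src/shapedescr.cpp:361: error: (-201:Incorrect size of input array) There should be at least 5 points to fit the ellipse in function 'fitEllipseNoDirect'

stone through lens? [([53, 0, 75, 20, 978], [94.1, 7.4]), ([14, 84, 105, 86, 5887], [70.7, 125.6]), ([350, 204, 67, 25, 330], [377.7, 210.9])] [252.8518  94.049 ]
collar S [219.7958 159.625 ]
```

```bash
python3 - <<'E'
from h import *
np.set_printoptions(linewidth=250)
s=load('s9.png');a=load('s3.png')
c=np.array([.577,-.031,.110])
th=np.linspace(0,2*np.pi,72);pr=np.array([proj(s,c+.032*np.array([np.cos(x),np.sin(x),0])) for x in th]);print('pred extents',pr.min(0),pr.max(0))
print(s['frame'][150:184,236:280].min(2))
E
```

```text
pred extents [243.74739769 158.06754202] [271.51257439 175.64522638]
[[160 153 146 ...  51  53  57]
 [155 158 153 ...  45  50  52]
 [152 159 150 ...  54  48  49]
 ...
 [117 111 112 ... 102  88  86]
 [ 98 103 106 ...  93  87  93]
 [108 127 141 ...  88  91  88]]
```

```bash
python3 - <<'E'
from h import *
f=load('s9.png')['frame'][152:184,236:280].min(2)//10
for i,r in enumerate(f): print(152+i,' '.join(f'{v:2d}' for v in r))
E
```

```text
152 15 15 15 14 14 13 10  8  6  5  5  5  5  5  5  4  2  3  3  3  3  4  2  3  5  6  8  9 12 14 15 14 14 14 13 13 12  9  5  4  4  5  4  4
153 15 15 15 15 15 14 14 12 10  8  6  4  4  4  4  4  3  2  3  4  4  5  6  8  9 10 12 13 14 15 15 14 11  9  9  9  8  6  5  4  4  6  5  4
154 15 15 15 15 15 15 15 15 13 11  8  7  5  4  4  4  3  3  4  7  8  9 10 12 13 14 14 15 15 15 14 12  8  6  6  5  5  5  4  5  4  4  5  4
155 15 15 15 15 15 15 15 15 15 14 13 11  8  6  4  4  5  6  8 10 12 13 13 14 15 15 15 15 15 15 12 10  6  4  5  5  4  4  5  5  5  5  5  4
156 16 16 15 15 15 15 15 15 15 15 15 14 12  9  8  8  9 11 12 13 15 15 15 15 15 15 15 15 15 14 11  8  5  5  5  5  5  5  5  5  4  4  5  4
157 15 16 15 15 15 15 15 15 16 15 15 15 14 14 13 13 14 14 15 17 17 17 17 17 16 17 17 16 15 12 10  6  5  6  8  8  7  5  5  5  5  5  5  5
158 15 15 15 16 15 15 15 15 15 15 15 15 15 15 16 16 17 17 17 18 18 18 18 18 18 19 19 18 15 12  7  5  5  7  8  8  6  5  5  4  4  5  5  4
159 15 15 15 16 15 15 15 15 15 15 15 15 16 16 17 17 17 17 17 16 17 17 17 17 17 18 18 18 16 11  7  5  5  6  7  6  5  5  5  5  5  5  4  5
160 15 15 15
[... 2551 characters left out ...]
15 15 15 15 14 15 15
179 15 15 15 15 15 15 15 15 15 13 11  9  8  8  8  9  9  9 11 12 14 15 15 15 15 15 14 15 15 15 15 15 15 15 15 15 15 15 15 15 15 14 13 13
180 14 14 14 14 14 15 14 14 13 11 10  9  9  9  9  8  9 11 12 14 15 15 15 15 15 16 15 15 15 15 15 15 15 15 15 15 15 15 14 14 13 12 11 10
181 11 11 11 12 13 14 14 14 12 10 10 10 10 11 11 11 11 13 14 15 15 15 15 15 15 15 15 15 15 15 15 15 15 15 15 15 14 14 13 12 11 10  8  8
182  9 10 10 11 13 14 15 15 14 13 13 13 14 14 14 14 14 14 16 15 15 15 15 15 15 15 15 15 14 15 15 15 15 15 15 15 14 13 11 10  9  9  8  9
183 10 12 14 14 15 15 15 15 15 15 15 15 15 16 15 15 15 15 15 15 15 15 15 15 15 15 15 15 15 15 14 15 15 15 15 14 14 12 10  8  8  8  9  8
```

In the side view the lens rim spans rows 156.7–175.2 from column 244.3. That matches the prediction for a level rim centred at z ≈ 0.107. I'll check the tilt once more from the rim's size in the wrist view, and look at the state.

```bash
python3 - <<'E'
from h import *
for n,p in(('w5.png',None),('w7.png',[.6015,-.2507,.157]),('w8.png',[.5747,-.1115,.1325]),('w9.png',[.5766,-.0309,.1126])):
    if p is None: continue
    s=load(n);th=np.linspace(0,2*np.pi,180);pr=np.array([proj(s,np.array(p)+.032*np.array([np.cos(x),np.sin(x),0])) for x in th])
    v=int(proj(s,p)[1]);r=s['frame'][v-1:v+2].min(2).mean(0)
    b=np.nonzero(r>185)[0];b=b[(b>170)&(b<340)]
    print(n,'pred cols',pr[:,0].min().round(1),pr[:,0].max().round(1),'rows',pr[:,1].min().round(1),pr[:,1].max().round(1),'seen cols',b.min(),b.max(),'top row',np.nonzero(s['frame'][:,252].min(1)>185)[0][:3])
o=get_obs();print(o['clock'],o['opening'],o['gripper_force'],o['force'],abs(o['qvel']).max(),o['orientation'])
E
```

```text
w7.png pred cols 185.1 318.1 rows 8.1 149.6 seen cols 187 318 top row [10 11 12]
w8.png pred cols 184.7 319.8 rows 5.2 149.1 seen cols 188 318 top row [10 11 12]
w9.png pred cols 184.6 319.4 rows 5.2 148.8 seen cols 188 318 top row [10 11 12]
16.9 0.01759877992543439 29.99651312828064 [ 0.20752066 -0.31859794 -0.16243906] 0.11260076901563491 [-1.79999081e+02 -4.66870233e-04  1.29283436e+01]
```

The rim looks 2–3% smaller than nominal in every view, including when the loupe lay flat on the bench. So it hasn't tilted or slipped in the grip. The arm is still, so I'm handing in.

```bash
python3 -c "
from plant import close_job
print(close_job())"
```

```text
the job is handed in; nothing more can be done
None
```

The cover stands upright in the blue tray, and I handed the job in at about 17 s with the loupe held level and still, its lens centred over the stone at the collar's measured height of about 107 mm; no verdict came back.

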